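# Lay out the biscuits for tea

### The job

Lay the tea table: put every finger biscuit from the sprung-flap dispenser and every moulded cake from the copper mould on the white marble board, lying flat side by side and not stacked. The honey jar and the sugar pot stand on each other's mat, so swap them: honey upright in the middle of the blue tile, sugar upright in the middle of the cork mat. Leave the other tableware where it is.

Things in the scene. Friction and masses are not known exactly. Their poses are not given: they have to be found in the camera images.
- dispenser: wooden trough, fixed, open on top, 68 x 304 mm, 60 mm high. Origin at table level in the middle of the row; y along the row, +x to the back (hinge side), z up. Inner faces: front wall x = -30 mm, back +26 mm, ends y = -146 and +146 mm, floor z = 6 mm; no dividers. Biscuits lie along y on the floor at about x = 0, y = -84, 0 and +84 mm, 2 or 3 of them.
- flap (a joint): flap 284 x 38 x 3 mm over all the biscuits: a crystal-clear pane (solid) with red front edge and 4 steel cross-bars, level with the wall tops. Hinged at the back (dispenser x = +23, z = 58 mm); 15 mm in front stay open. Pushed down it swings in: 0 shut, 1.55 rad hanging, clear of the biscuits. A spring shuts it (0.024 N m shut, 0.086 open): hold it back while taking a biscuit out.
- flap_edge (a point): middle of the red free edge of the flap
- board: white marble serving board, fixed, 160 (x) x 260 (y) x 10 mm thick; origin at table level under its centre, its top is 10 mm above that
- mould: copper-coloured baking mould, fixed, a block 90 (x) x 210 (y) x 24 mm high with two open round cavities 54 mm wide and 13 mm deep centred at y = -52 and +52 mm (x = 0); origin at table level under its centre
- cork_mat: round cork mat, 100 mm across, 4 mm thick, fixed; origin under its centre
- blue_mat: square blue ceramic tile mat, 100 x 100 x 4 mm, fixed; origin under its centre
- honey: honey jar, amber glass with brass lid: upright cylinder 58 mm across (lid 60 mm, from 52 to 70 mm up), 70 mm high, 0.25 kg; origin at the centre of its underside, z up
- sugar: sugar pot, white ceramic with blue band: round, 62 mm across from 12 to 52 mm up, narrowing to 60 mm height, with a blue 14 mm knob on top (total 73 mm), 0.22 kg; origin at the centre of its underside, z up
- finger1_mid (a point): finger biscuit, golden, rigid: a bar 14 (x) x 36 (y, its length) x 16 mm high (z), 20 g; this point is its centre. At the start in the dispenser, or absent. Taken by its two ends, the fingers themselves keep the flap off it
- finger2_mid (a point): finger biscuit, golden, rigid: a bar 14 (x) x 36 (y, its length) x 16 mm high (z), 20 g; this point is its centre. At the start in the dispenser, or absent. Taken by its two ends, the fingers themselves keep the flap off it
- finger3_mid (a point): finger biscuit, golden, rigid: a bar 14 (x) x 36 (y, its length) x 16 mm high (z), 20 g; this point is its centre. At the start in the dispenser, or absent. Taken by its two ends, the fingers themselves keep the flap off it
- cake1_mid (a point): moulded cake, brown, rigid, round: 50 mm across from 13 to 32 mm above its underside, tapering to 42 mm at the bottom and 40 mm at the top, 38 mm high, 50 g; this point is its centre, 19 mm above its underside, z up. At the start it sits in a cavity of the mould, its lowest 13 mm sunk in, or is absent
- cake2_mid (a point): moulded cake, brown, rigid, round: 50 mm across from 13 to 32 mm above its underside, tapering to 42 mm at the bottom and 40 mm at the top, 38 mm high, 50 g; this point is its centre, 19 mm above its underside, z up. At the start it sits in a cavity of the mould, its lowest 13 mm sunk in, or is absent
- cup: bystander, leave alone: white mug, 76 mm across, 65 mm high
- mill: bystander, leave alone: dark wooden pepper mill, 150 mm high
- spoon: bystander, leave alone: metal spoon lying on the table
- salt: bystander, leave alone: glass salt shaker with steel cap, 40 mm across, 75 mm high
- cone: bystander, leave alone: brown pine cone, about 50 mm
Things that resemble listed ones, but are neither listed nor needed, are in the scene too. Leave any pink look-alike of the part that bears cake2_mid alone. Of the things that look like the honey, take the one that is farthest from the robot's base at the start.

How it is judged:
By the outcome, as a careful person would: the job done as asked, in the order asked, and still so for the second after the job is handed in, with the robot touching nothing.
Of finger1, finger2, finger3 only 2 to 3 are there at a start; the rules pass over those that are not, and their reading is None.
Of cake1, cake2 only 1 to 2 are there at a start; the rules pass over those that are not, and their reading is None.
At some moment in a run one of honey, sugar may be knocked a few centimetres aside while the robot is not near it.
Once in a run the grip may slacken for a moment while it holds something.
It also fails if it takes over 210 s, if anything falls off the work surface, if the arm or the gripper's body presses on something with over 40 N, if the wrist force passes 120 N, or if a joint passes its speed limit or range.

### The arm

A 6-joint arm with a two-finger parallel gripper is mounted at the origin on the work surface. World frame = base frame: x ahead of the robot, y to its left, z up, the work surface at z = 0. Lengths are in m, angles in rad, forces in N, time in s.
With the tool pointing down it reaches from about 0.4 to 0.825 m from the base axis. Payload 7 kg.
Tool frame: the origin (TCP) lies at the very end of the fingers, on their centre line; the grasp point (between the pads) lies 19 mm behind it; y points along the fingers, z is the direction in which the jaws open and shut, and the axes are right-handed (so a half turn about y gives the same grasp; the last joint's range is limited). The gripper opens to 88 mm and grips with 3 to 60 N. Pads are 19 mm wide; open, the fingers measure 130 mm over their backs; the gripper's body (78 mm by 193 mm) begins 47 mm behind the grasp point.
Start: joints at [-0.972, 0.359, 0.012, 0, -1.224, -0.288], TCP at [0.206, -0.643, 0.202] pointing down, gripper open.
Joint ranges: [-3.07, 3.07], [-1.43, 2.12], [-1.02, 1.25], [-3.03, 1.67], [-3.05, -0], [-3.03, 3.03]. Speed limits (rad/s): [2.39, 2.39, 3.01, 3.14, 3.14, 3.14].

### API

Orientations are given as [roll, pitch, yaw] about the fixed x, y, z axes, in that order (R = Rz(yaw) Ry(pitch) Rx(roll)).
In Python, from station import get_state, grab_frame, job_done, regions_of gives the robot as it stands.
- The arm moves only by the tool drive_tool, never from a script. Its argument "rows" is a list of rows, each a list of 3 entries, a list of its own where there are three numbers: the shift along the world's x, y, z as a fraction of full scale, then the turn about the world's z as a fraction of full scale, then the opening, from 0 (shut) to 1 (fully open). A call has 1 to 12 rows; each row is the pose to reach, as a shift and turn from the pose commanded when the call began; what a row does not reach only later rows make up. Full scale, the value 1, is 30 cm for a shift and 90 degrees for a turn. A row lasts 1/10 s, in which the tool goes at most 50 mm and 8.59 degrees, less where a joint would pass 70% of its speed; a pose out of reach is approached as far as the arm can. A call with a number of a shift or a turn outside -1 to 1 is refused whole. A call with a gripper value outside its range is refused whole. The fingers move at their own pace and stop on an object; "newtons" is the grip in N (left out, the last holds). Time passes only in rows, so rows that repeat a pose let the fingers close. It gives the time, the measured TCP pose, the force and the opening at its end, in the units of the state.
- get_state(): the state, without advancing time (a new reading comes with each control period).
- grab_frame(name): name is "scene" or "top"; returns a dict with "img" (420x560x3 uint8, blue, green, red), "fx", "fy", "cx", "cy" (pixels), "T" (4x4, takes a point from camera to world coordinates). Camera axes: x right, y down, z forward; pixel columns grow to the right and rows downward; lengths in m; the calibration is good to about 2 mm. A picture is of the moment at which its call begins. There is no depth.
- job_done(): hands the job in, once; it reports no verdict.
Trained networks look in a picture, given as the dict that the camera call returned (one of the last four; its "shot" number tells which), for a name from the list of things; names that differ only in an ending like _2 or _b are one class to them, and where a whole thing is asked for, a point or a joint stands for the part that bears it (a point fixed in the world has none). Each returns a list of dicts, best first, with "confidence" (0 to 1); they miss things now and then, are a little off and sometimes report something else, mostly with a low value. They report only what shows in the picture. A call takes as long as a camera call. They do not tell look-alikes from the thing itself.
- regions_of(picture, thing): "pixels" (420x560 bool, what is visible of it) and "box" ([left, top, right, bottom] in pixels, round what is visible of it).
The state is a dict: "t": time; "q": joint angles; "qd": joint speeds; "joint_efforts": joint torques, N m; "eef_pos": TCP position; "ee_rot": TCP orientation; "force": force on the tool from outside, world axes, zero at the start; "moment": the same for the moment, N m; "width": finger opening in m.
Only numpy, scipy, OpenCV 4.12 (cv2) and the standard library are available. Lean on these libraries where they do the work, as an engineer would, in place of code of your own. Each camera call takes 0.05 s, during which the arm holds its last target. There are 200 camera calls.

## Working session

There is one attempt and no reset: what is moved stays moved. The work goes in short steps, Python scripts to look and compute and a tool call to move; the robot and the scene stay as the last step left them, time stands still between calls to the robot, and variables do not carry over. Pictures are saved under pics/ and viewed, about 12 in all and at most 16, crops included, and the job is handed in when it is done.

Besides the shell and the picture viewer there is one more tool, called after "Emit:" as name([rows], argument=value, ...), one row to a line, values as JSON. drive_tool: Moves the arm, as the interface text tells. Its arguments: {"type":"object","properties":{"rows":{"type":"array"},"newtons":{"type":"number"}},"required":["rows"]}

```bash
ls; mkdir -p pics; cat > h.py <<'E'
import numpy as np, cv2
from station import get_state, grab_frame, job_done, regions_of
def proj(f,P):
    T=np.linalg.inv(f["T"]); p=T[:3,:3]@np.array(P,float)+T[:3,3]
    return np.array([f["fx"]*p[0]/p[2]+f["cx"], f["fy"]*p[1]/p[2]+f["cy"]])
def ray(f,u,v,z):
    d=f["T"][:3,:3]@np.array([(u-f["cx"])/f["fx"],(v-f["cy"])/f["fy"],1]); o=f["T"][:3,3]
    return o+d*(z-o[2])/d[2]
E
python3 - <<'E'
from h import *
s=get_state(); print({k:np.round(v,3) for k,v in s.items()})
for n in ["scene","top"]:
    f=grab_frame(n); print(n,f["fx"],f["cx"],f["cy"],np.round(f["T"],3).tolist()); cv2.imwrite(f"pics/{n}0.png",cv2.resize(f["img"],(800,600),interpolation=cv2.INTER_CUBIC))
    for t in ["dispenser","flap","board","mould","cork_mat","blue_mat","honey","sugar","finger1_mid","cake1_mid"]:
        for r in regions_of(f,t):
            b=r["box"]; m=r["pixels"]; c=np.argwhere(m).mean(0)[::-1]
            print(t,round(r["confidence"],2),np.round(b),np.round(c,1),m.sum(), np.round(ray(f,*c,0.01)[:2],3))
E
```

```text
pics
{'t': np.float64(0.0), 'q': array([-0.972,  0.359,  0.011, -0.   , -1.224, -0.288]), 'qd': array([ 0.   ,  0.001,  0.002, -0.001, -0.001, -0.   ]), 'joint_efforts': array([ 1.0000e-03, -5.8271e+01,  2.9306e+01,  6.9970e+00,  7.0000e-03,
       -0.0000e+00]), 'eef_pos': array([ 0.206, -0.642,  0.201]), 'ee_rot': array([-1.569,  0.   ,  0.311]), 'force': array([-0.096, -0.438,  0.299]), 'moment': array([-0.006,  0.02 , -0.008]), 'width': np.float64(0.087)}
scene 540.5741532726287 283.91751413496746 209.07800211935097 [[-0.6, 0.642, -0.478, 1.255], [0.8, 0.492, -0.343, 0.508], [0.015, -0.588, -0.808, 1.211], [0.0, 0.0, 0.0, 1.0]]
dispenser 0.98 [167. 114. 217. 205.] [191.4 158.1] 2159 [ 0.562 -0.329]
flap 0.89 [172. 118. 206. 191.] [190.4 157. ] 263 [ 0.561 -0.335]
board 0.94 [264. 169. 366. 254.] [316.8 210.2] 4436 [0.493 0.072]
board 0.23 [229. 211. 310. 280.] [269.3 243.4] 2477 [0.657 0.034]
mould 0.75 [229. 213. 310. 280.] [268.7 243.1] 2369 [0.658 0.033]
mould 0.55 [234.  98. 261. 134.] [247.8 116.2] 721 [ 0.325 -0.308]
cork_mat 0.68 [366. 274. 407. 310.] [383.2 294.7] 539 [0.
[... 892 characters left out ...]
57.8] 507 [0.439 0.306]
cork_mat 0.88 [148. 187. 188. 222.] [171.5 206.3] 550 [0.578 0.337]
cork_mat 0.7 [347. 259. 366. 276.] [357.2 265.5] 223 [ 0.423 -0.161]
blue_mat 0.87 [166. 239. 205. 275.] [185.6 255.2] 929 [0.446 0.295]
honey 0.94 [111. 264. 140. 287.] [123.8 275.2] 570 [0.392 0.458]
honey 0.58 [151. 189. 181. 212.] [162.5 202.1] 511 [0.589 0.362]
sugar 0.86 [168. 245. 197. 269.] [181.5 257.7] 518 [0.44  0.306]
sugar 0.27 [254. 164. 274. 184.] [263.2 173.2] 301 [0.67  0.091]
finger1_mid 0.66 [150. 192. 178. 214.] [162.2 202.1] 527 [0.589 0.363]
cake1_mid 0.28 [382. 191. 394. 193.] [389.1 190.2] 11 [ 0.626 -0.249]
cake1_mid 0.22 [372. 172. 471. 240.] [422.7 206.7] 494 [ 0.582 -0.338]
```

View pics/top0.png

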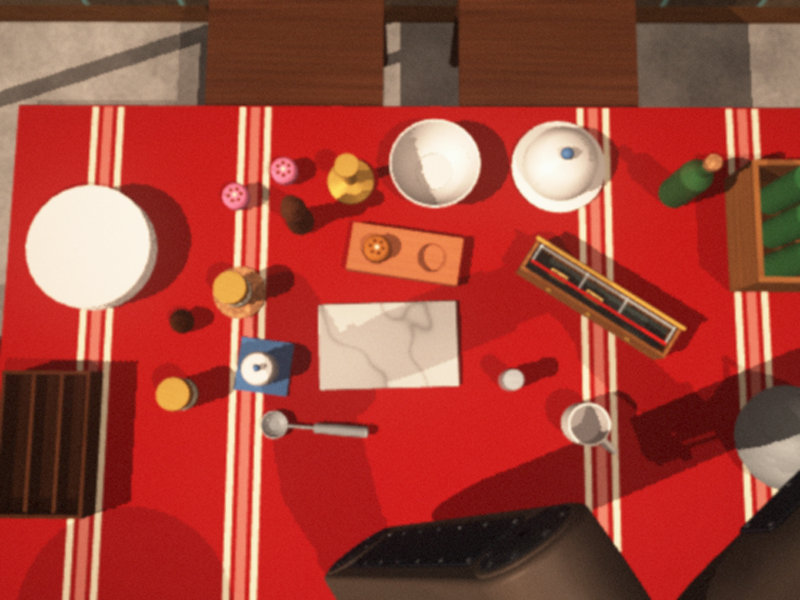

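View pics/scene0.png

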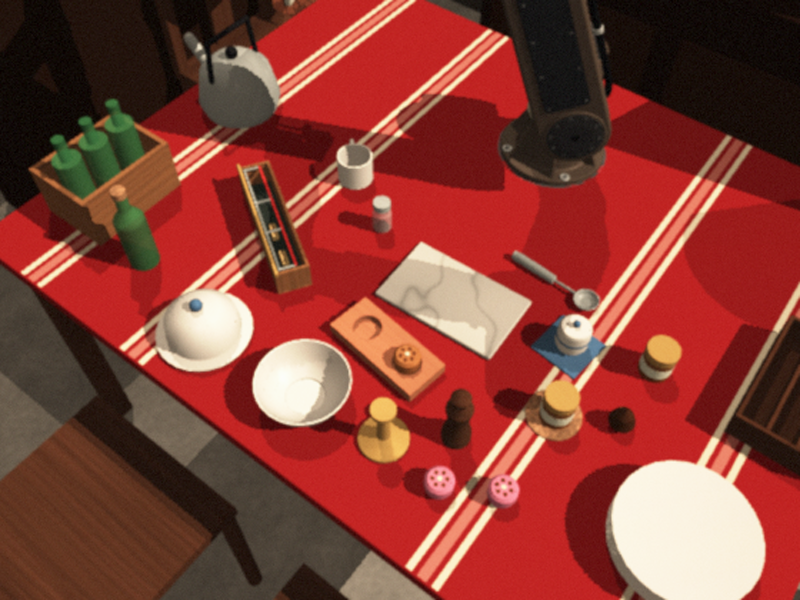

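```bash
cat >> h.py <<'E'
from scipy.optimize import minimize
def box(lx,ly,h,z0=0):
    return np.array([[sx*lx/2,sy*ly/2,z] for sx in(-1,1) for sy in(-1,1) for z in(z0,h)])
def rnd(prof):
    a=np.linspace(0,2*np.pi,24,endpoint=False)
    return np.array([[r*np.cos(t),r*np.sin(t),z] for r,z in prof for t in a])
S={"dispenser":box(.068,.304,.06),"board":box(.16,.26,.01),"mould":box(.09,.21,.024),"blue_mat":box(.1,.1,.004),
"cork_mat":rnd([(.05,0),(.05,.004)]),"honey":rnd([(.029,0),(.029,.052),(.03,.052),(.03,.07)]),
"sugar":rnd([(.027,0),(.031,.012),(.031,.052),(.022,.06),(.007,.06),(.007,.073)]),
"cake":rnd([(.021,0),(.025,.013),(.025,.032),(.02,.038)])}
def sil(f,P,x):
    c,s=np.cos(x[2]),np.sin(x[2]); Q=P@np.array([[c,s,0],[-s,c,0],[0,0,1]])+[x[0],x[1],x[3] if len(x)>3 else 0]
    h=cv2.convexHull(np.array([proj(f,q) for q in Q],np.float32)); m=np.zeros((1680,2240),np.uint8)
    cv2.fillConvexPoly(m,np.round(h*4+1.5).astype(int),1); return cv2.resize(m.astype(np.float32),(560,420),interpolation=cv2.INTER_AREA)
def fit(views,name,x0,z=0,yaw=True,bounds=None):
    """views: list of (frame, mask, ignore mask)"""
    n=3 if yaw else 2
    def cost(p):
        x=[p[0],p[1],p[2] if yaw else 0,z]; c=0
        for f,m,ig in views:
            s=sil(f,S[name],x)*~ig; mm=m*~ig; c+=np.abs(s-mm).sum()/max(mm.sum(),1)
        return c
    x0=np.array(x0[:n],float); sx=np.vstack([x0]+[x0+np.eye(n)[i]*[.015,.015,.15][i] for i in range(n)])
    r=minimize(cost,x0,method="Nelder-Mead",options=dict(initial_simplex=sx,xatol=2e-4,fatol=1e-4,maxiter=150)); return r.x,r.fun/len(views)
def best(f,t,near=None,z=0,tol=.08):
    for r in regions_of(f,t):
        c=np.argwhere(r["pixels"]).mean(0)[::-1]
        if near is None or np.hypot(*(ray(f,*c,z)[:2]-near))<tol: return r["pixels"]
E
cat > a.py <<'E'
from h import *
F=[grab_frame(n) for n in ["scene","top"]]
Z=np.zeros((420,560),bool)
def mk(t,near,z): return [best(f,t,near,z) for f in F]
hm=mk("honey",(.57,.35),.035); sm=mk("sugar",(.43,.30),.035)
def ig(*ms): return [cv2.dilate(np.any([m for m in [mm[i] for mm in ms] if m is not None]+[Z],0).astype(np.uint8),np.ones((5,5)))>0 for i in (0,1)]
def go(n,t,near,yaw0,igs=[Z,Z],z=0,yaw=True,zc=.01):
    ms=mk(t,near,zc); 
    v=[(f,m,g) for f,m,g in zip(F,ms,igs) if m is not None]
    if not v: print(n,"none"); return
    print(n,len(v),*[np.round(x,4) for x in fit(v,n,[*near,yaw0],z,yaw)], [np.round(fit([w],n,[*near,yaw0],z,yaw)[0],3) for w in v])
go("dispenser","dispenser",(.57,-.33),.55,zc=.04)
go("board","board",(.49,.07),0)
cm=mk("cake1_mid",(.66,.08),.03)
go("mould","mould",(.655,.035),-.1,ig(cm))
go("blue_mat","blue_mat",(.45,.30),-.1,ig(sm))
go("cork_mat","cork_mat",(.58,.345),0,ig(hm),yaw=False)
go("honey","honey",(.57,.35),0,z=.004,yaw=False,zc=.035)
go("sugar","sugar",(.43,.30),0,z=.004,yaw=False,zc=.035)
go("cake","cake1_mid",(.66,.085),0,z=.011,yaw=False,zc=.03)
a=F[1]["img"][160:260,350:490]; b=F[0]["img"][105:210,155:225]
cv2.imwrite("pics/disp.png",np.hstack([cv2.resize(a,(500,360),interpolation=3),cv2.resize(b,(240,360),interpolation=3)]))
E
python3 a.py
```

```text
dispenser 2 [ 0.5724 -0.3207 -0.5631] 0.0584 [array([ 0.572, -0.32 , -0.563]), array([ 0.574, -0.32 , -0.569])]
board 2 [0.4864 0.0672 0.0381] 0.0313 [array([0.486, 0.066, 0.037]), array([0.487, 0.067, 0.037])]
mould 2 [ 0.6573  0.0375 -0.1404] 0.1691 [array([ 0.657,  0.036, -0.144]), array([ 0.658,  0.037, -0.141])]
blue_mat 2 [ 0.4443  0.2996 -0.1317] 0.0858 [array([ 0.444,  0.298, -0.109]), array([ 0.445,  0.3  , -0.121])]
cork_mat 2 [0.5839 0.3487] 0.1181 [array([0.584, 0.348]), array([0.585, 0.351])]
honey 2 [0.5846 0.3523] 0.0612 [array([0.585, 0.352]), array([0.584, 0.353])]
sugar 2 [0.4388 0.3005] 0.0539 [array([0.439, 0.3  ]), array([0.439, 0.301])]
cake none
```

View pics/disp.png

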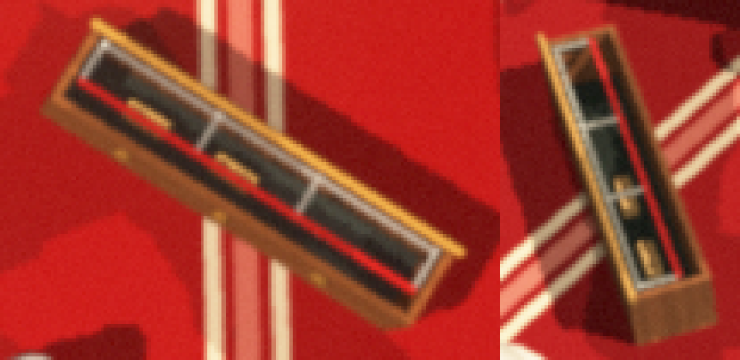

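Emit:
drive_tool([
  [[0.1,0.1,0.33],-0.1,0.57],
  [[0.67,0.67,0.33],-0.556,0.57],
  [[0.67,0.67,0.33],-0.556,0.57],
  [[0.67,0.67,0.33],-0.556,0.57],
  [[0.67,0.67,0.33],-0.556,0.57],
  [[0.67,0.67,0.33],-0.556,0.57],
  [[0.67,0.67,0.33],-0.556,0.57],
  [[0.67,0.67,0.33],-0.556,0.57],
  [[0.67,0.67,0.33],-0.556,0.57],
  [[0.67,0.67,0.33],-0.556,0.57],
  [[0.67,0.67,0.33],-0.556,0.57],
], newtons=15)

```text
t: 3.4
eef_pos: [0.4066, -0.4422, 0.3004]
ee_rot: [-1.571, 0.001, -0.564]
force: [0.0, -0.2, -1.0]
width: 0.0503
```

```bash
cat > b.py <<'E'
from h import *
f=grab_frame("top"); g=grab_frame("scene")
c,s=np.cos(-.563),np.sin(-.563)
for n,F,u,v in [("top",f,391.4,191.6),("top",f,416.4,206.8),("scene",g,155+(648-500)*70/240,105+262*105/360),("scene",g,155+(627-500)*70/240,105+198*105/360)]:
    p=ray(F,u,v,.022)[:2]-[.5724,-.3207]; print(n,"local",np.round([c*p[0]+s*p[1],-s*p[0]+c*p[1]],3))
for t in ["mill","salt","cone","cup","spoon","honey","cake1_mid"]:
  for F,n in((f,"top"),(g,"scene")):
    for r in regions_of(F,t)[:3]:
        q=np.argwhere(r["pixels"]).mean(0)[::-1]; print(t,n,round(r["confidence"],2),np.round(q),np.round(ray(F,*q,{"mill":.075,"spoon":0,"cake1_mid":.03}.get(t,.035))[:2],3))
s=get_state(); print(np.round(s["q"],3),np.round(s["eef_pos"],4),np.round(s["ee_rot"],3),s["width"],s["t"])
E
python3 b.py
```

```text
top local [0.004 0.083]
top local [0.005 0.006]
scene local [0.002 0.089]
scene local [0.    0.016]
mill top 0.8 [207. 150.] [0.718 0.235]
salt top 0.69 [357. 266.] [ 0.422 -0.157]
salt top 0.68 [410. 203.] [ 0.587 -0.298]
salt scene 0.9 [267. 150.] [ 0.42 -0.16]
cone top 0.77 [127. 224.] [0.526 0.447]
cone top 0.2 [410. 203.] [ 0.587 -0.297]
cone scene 0.6 [436. 292.] [0.534 0.452]
cup top 0.91 [404. 294.] [ 0.35  -0.277]
cup top 0.46 [162. 202.] [0.585 0.356]
cup scene 0.95 [248. 116.] [ 0.346 -0.292]
cup scene 0.74 [193. 160.] [ 0.58  -0.302]
spoon top 0.78 [213. 298.] [0.333 0.219]
spoon scene 0.59 [390. 198.] [0.324 0.209]
honey top 0.98 [163. 202.] [0.586 0.355]
honey top 0.56 [124. 275.] [0.392 0.45 ]
honey top 0.53 [357. 266.] [ 0.422 -0.159]
honey scene 0.86 [390. 283.] [0.58  0.351]
honey scene 0.81 [461. 251.] [0.391 0.447]
[-0.501  0.19   0.004 -0.    -1.384 -1.633] [ 0.4074 -0.4416  0.3008] [-1.571 -0.    -0.563] 0.05017608033371854 4.2
```

Emit:
drive_tool([
  [[0.7,0.643,-0.3],0,0.62],
  [[0.7,0.643,-0.6],0,0.62],
  [[0.7,0.643,-0.6],0,0.62],
  [[0.7,0.643,-0.6],0,0.62],
  [[0.7,0.643,-0.6],0,0.62],
  [[0.7,0.643,-0.6],0,0.62],
  [[0.7,0.643,-0.6],0,0.62],
  [[0.7,0.643,-0.6],0,0.62],
  [[0.7,0.643,-0.6],0,0.62],
  [[0.7,0.643,-0.6],0,0.62],
])

```text
t: 5.2
eef_pos: [0.6175, -0.2492, 0.1215]
ee_rot: [-1.571, -0.001, -0.563]
force: [-0.3, -0.9, 0.7]
width: 0.0543
```

```bash
python3 - <<'E'
from h import *
s=get_state(); print(np.round(s["eef_pos"],4),np.round(s["ee_rot"],3),s["width"],np.round(s["force"],1))
p=s["eef_pos"][:2]-[.5724,-.3207];c,s=np.cos(-.563),np.sin(-.563); print(np.round([c*p[0]+s*p[1],-s*p[0]+c*p[1]],4))
f=grab_frame("top");g=grab_frame("scene")
a=f["img"][140:260,340:480]; b=g["img"][90:210,145:235]
cv2.imwrite("pics/d2.png",np.hstack([cv2.resize(a,(490,420),interpolation=3),cv2.resize(b,(310,420),interpolation=3)]))
E
```

```text
[ 0.6175 -0.2492  0.1215] [-1.571e+00 -1.000e-03 -5.630e-01] 0.05434175231736686 [-0.3 -0.9  0.7]
[-0.      0.0845]
```

View pics/d2.png

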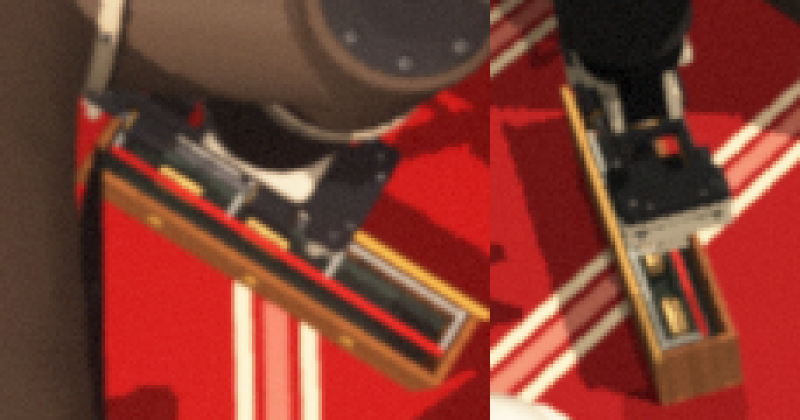

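Emit:
drive_tool([
  [[0,0,-0.1],0,0.62],
  [[0,0,-0.17],0,0.62],
  [[0,0,-0.21],0,0.62],
  [[0,0,-0.25],0,0.62],
  [[0,0,-0.28],0,0.62],
  [[0,0,-0.28],0,0.62],
])

```text
t: 5.9
eef_pos: [0.6171, -0.2489, 0.036]
ee_rot: [-1.571, 0.001, -0.563]
force: [-1.0, -0.5, -0.5]
width: 0.0543
```

Emit:
drive_tool([
  [[0,0,-0.04],0,0.62],
  [[0,0,-0.07],0,0.62],
  [[0,0,-0.09],0,0.62],
  [[0,0,-0.092],0,0.62],
  [[0,0,-0.092],0,0.3],
  [[0,0,-0.092],0,0.3],
  [[0,0,-0.092],0,0.3],
  [[0,0,-0.092],0,0.3],
  [[0,0,-0.092],0,0.3],
  [[0,0,-0.092],0,0.3],
])

```text
t: 6.9
eef_pos: [0.6174, -0.2488, 0.0092]
ee_rot: [-1.571, -0.0, -0.563]
force: [-2.5, 0.9, 1.0]
width: 0.0266
```

```bash
python3 - <<'E'
from h import *
print(get_state()["width"])
f=grab_frame("top");g=grab_frame("scene")
for F in(f,g):
    for l in [(-.034,-.152),(-.034,.152),(.034,.152),(.034,-.152)]:
        c,s=np.cos(-.563),np.sin(-.563); w=[.5724+c*l[0]-s*l[1],-.3207+s*l[0]+c*l[1],.06]
        cv2.circle(F["img"],tuple(int(x) for x in np.round(proj(F,w))),1,(255,255,0),-1)
a=f["img"][140:260,340:490]; b=g["img"][90:210,145:235]
cv2.imwrite("pics/d3.png",np.hstack([cv2.resize(a,(450,420),interpolation=3),cv2.resize(b,(350,420),interpolation=3)]))
E
```

```text
0.02664407341379474
```

View pics/d3.png

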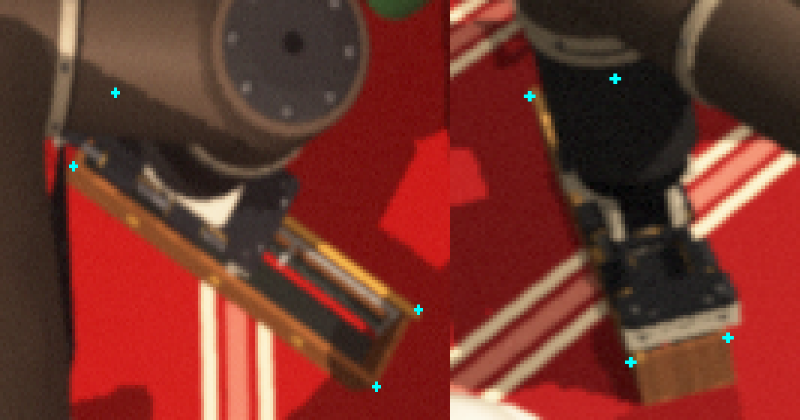

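Emit:
drive_tool([
  [[0,0,0.1],0,0.3],
  [[0,0,0.2],0,0.3],
  [[0,0,0.4],0,0.3],
  [[0,0,0.6],0,0.3],
  [[0,0.3,0.8],0,0.5],
  [[-0.1,0.7,0.8],0,0.62],
  [[-0.1,0.7,0.8],0,0.62],
  [[-0.1,0.7,0.8],0,0.62],
  [[-0.1,0.7,0.8],0,0.62],
  [[-0.1,0.7,0.8],0,0.62],
  [[-0.1,0.7,0.8],0,0.62],
])

```text
t: 8.1
eef_pos: [0.5879, -0.0379, 0.2498]
ee_rot: [-1.57, -0.001, -0.561]
force: [0.8, -0.6, -0.1]
width: 0.0543
```

```bash
python3 - <<'E'
from h import *
f=grab_frame("top");g=grab_frame("scene")
for F in(f,g):
  cv2.imwrite("pics/raw_%d.png"%(F is f),F["img"])
a=f["img"][160:255,350:490]; b=g["img"][105:210,155:225]
cv2.imwrite("pics/d4.png",np.hstack([cv2.resize(a,(520,420),interpolation=3),cv2.resize(b,(280,420),interpolation=3)]))
E
```

```text
(no output)
```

View pics/d4.png

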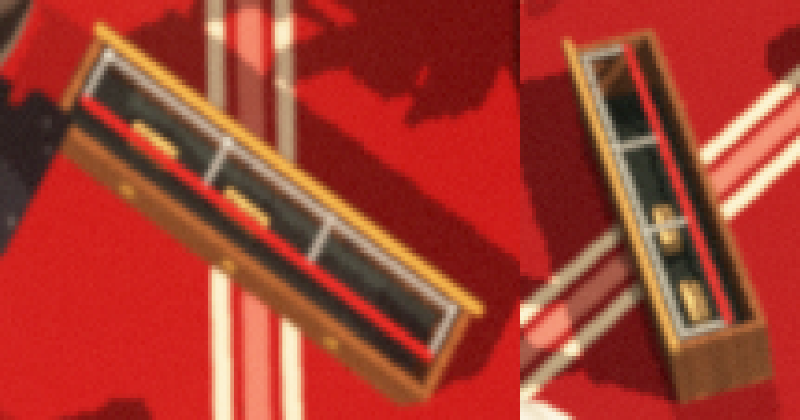

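```bash
cat > bis.py <<'E'
from h import *
f=grab_frame("top");g=grab_frame("scene")
c,s=np.cos(-.563),np.sin(-.563); L=lambda p:np.round([c*(p[0]-.5724)+s*(p[1]+.3207),-s*(p[0]-.5724)+c*(p[1]+.3207),*p[2:]],4)
W=lambda l:[.5724+c*l[0]-s*l[1],-.3207+s*l[0]+c*l[1],l[2]]
def cen(F):
    out=[]
    h=cv2.cvtColor(F["img"],cv2.COLOR_BGR2HSV)
    m=np.zeros(h.shape[:2],np.uint8); q=np.array([proj(F,W((x,y,.022))) for x,y in((-.02,-.13),(-.02,.13),(.02,.13),(.02,-.13))],int)
    cv2.fillConvexPoly(m,q,1); k=m*((h[...,0]>10)&(h[...,0]<32)&(h[...,1]>60)&(h[...,2]>90)).astype(np.uint8)
    n,_,st,ce=cv2.connectedComponentsWithStats(k)
    return [(tuple(np.round(ce[i],1)),st[i].tolist()) for i in range(1,n) if st[i,4]>8]
def tri(u,v):
    A=[];b=[]
    for F,p in((f,u),(g,v)):
        d=F["T"][:3,:3]@np.array([(p[0]-F["cx"])/F["fx"],(p[1]-F["cy"])/F["fy"],1]);d/=np.linalg.norm(d);P=np.eye(3)-np.outer(d,d);A.append(P);b.append(P@F["T"][:3,3])
    return np.linalg.lstsq(np.vstack(A),np.hstack(b),rcond=None)[0]
if __name__=="__main__":
    for F in(f,g):
        for p,st in cen(F): print(p,st,[L(ray(F,*p,z))[:2] for z in(.008,.022,.035)])
    print(L(tri((391.7,191.4),(198.5,180))),L(tri((416.2,206.8),(191.8,162.3))))
    for y in (.084,0): print([np.round(proj(F,W((0,y,.022))),1) for F in (f,g)])
E
python3 bis.py
```

```text
(np.float64(391.7), np.float64(190.9)) [386, 187, 13, 9, 44] [array([0.0097, 0.0819]), array([0.0062, 0.083 ]), array([0.003 , 0.0841])]
(np.float64(381.2), np.float64(195.2)) [377, 192, 9, 7, 12] [array([-0.0156,  0.0996]), array([-0.0188,  0.1005]), array([-0.0218,  0.1014])]
(np.float64(412.1), np.float64(214.7)) [393, 203, 39, 25, 61] [array([-0.0162,  0.0024]), array([-0.0194,  0.0043]), array([-0.0224,  0.0061])]
(np.float64(416.0), np.float64(205.8)) [410, 202, 13, 9, 45] [array([0.0102, 0.006 ]), array([0.0067, 0.0079]), array([0.0034, 0.0096])]
(np.float64(443.2), np.float64(234.2)) [436, 229, 16, 11, 26] [array([-0.0164, -0.0942]), array([-0.0196, -0.0913]), array([-0.0226, -0.0886])]
(np.float64(193.9), np.float64(176.4)) [173, 130, 37, 65, 248] [array([0.0072, 0.0552]), array([0.0086, 0.067 ]), array([0.01  , 0.0779])]
(np.float64(191.2), np.float64(161.3)) [188, 156, 8, 12, 68] [array([-0.0006, -0.0029]), array([0.001 , 0.0095]), array([0.0024, 0.021 ])]
[0.0023 0.0836 0.0233] [0.0027 0.0069 0.0169]
[array([390.2, 192.6]), array([198.5, 180. ])]
[array([417.3, 209.5]), array([190.7, 158.9])]
```

```bash
python3 - <<'E'
from h import *
g=grab_frame("scene");f=grab_frame("top"); s=get_state(); p=s["eef_pos"]; yaw=s["ee_rot"][2]
j=np.array([-np.sin(yaw),np.cos(yaw),0]); out=[]
for F in(g,f):
    c=proj(F,p)
    for k,col in((0,(255,255,0)),(.049,(0,255,0)),(-.049,(0,255,0))):
        cv2.circle(F["img"],tuple(int(x) for x in np.round(proj(F,p+j*k))),1,col,-1)
    x,y=[int(np.clip(v,50,m)) for v,m in zip(c,(510,370))]
    out.append(cv2.resize(F["img"][y-50:y+50,x-50:x+50],(400,400),interpolation=3))
cv2.imwrite("pics/g.png",np.hstack(out))
E
```

```text
(no output)
```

View pics/g.png

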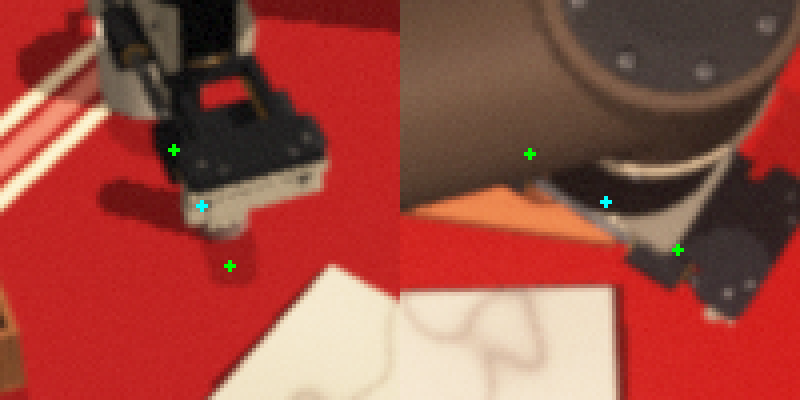

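Emit:
drive_tool([
  [[-0.13,-0.35,0],0,0.62],
  [[-0.13,-0.35,0],0,0.62],
  [[-0.13,-0.35,-0.2],0,0.62],
  [[-0.13,-0.35,-0.5],0,0.62],
  [[-0.13,-0.35,-0.68],0,0.62],
  [[-0.13,-0.35,-0.73],0,0.62],
  [[-0.13,-0.35,-0.75],0,0.62],
  [[-0.13,-0.35,-0.77],0,0.62],
  [[-0.13,-0.35,-0.79],0,0.62],
  [[-0.13,-0.35,-0.8],0,0.62],
  [[-0.13,-0.35,-0.8],0,0.62],
])

```text
t: 9.5
eef_pos: [0.5494, -0.1438, 0.0103]
ee_rot: [-1.57, -0.002, -0.563]
force: [-0.0, 0.3, 0.1]
width: 0.0544
```

```bash
python3 - <<'E'
from h import *
g=grab_frame("scene"); s=get_state(); p=s["eef_pos"]; print(p,s["force"])
c=proj(g,p); x,y=c.astype(int); print(c)
cv2.imwrite("pics/g2.png",cv2.resize(g["img"][y-45:y+30,x-50:x+50],(800,600),interpolation=3))
yaw=s["ee_rot"][2];j=np.array([-np.sin(yaw),np.cos(yaw),0]);k=np.array([np.cos(yaw),np.sin(yaw),0])
for q in (0,.027,-.027,.048,-.048): print(q,[np.round((proj(g,p+j*q+k*e)-[x-50,y-45])*8) for e in(-.0095,.0095)])
E
```

```text
[ 0.54942156 -0.1437495   0.01048504] [ 0.50663711 -0.34724567 -0.54974952]
[242.9680553  185.47639129]
0 [array([433., 357.]), array([382., 371.])]
0.027 [array([458., 413.]), array([406., 428.])]
-0.027 [array([409., 301.]), array([359., 315.])]
0.048 [array([477., 458.]), array([425., 473.])]
-0.048 [array([391., 259.]), array([341., 273.])]
```

View pics/g2.png

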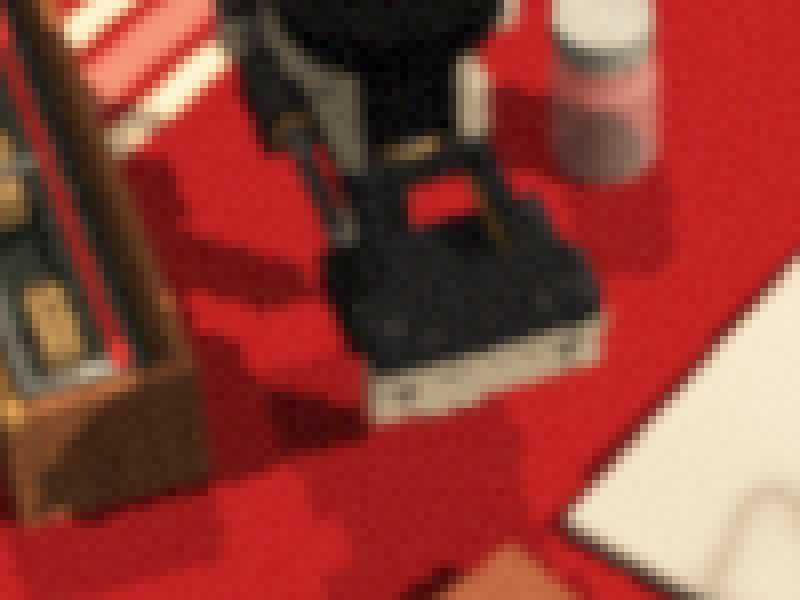

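```bash
python3 - <<'E'
from h import *
g=grab_frame("scene"); s=get_state(); p=s["eef_pos"]; yaw=s["ee_rot"][2]
j=np.array([-np.sin(yaw),np.cos(yaw),0]);k=np.array([np.cos(yaw),np.sin(yaw),0]); x,y=242,185
for jj in(.097,-.097,.039):
  for z in(.066,.1): print(jj,z,[np.round((proj(g,p+j*jj+k*e+[0,0,z])-[x-50,y-45])*8) for e in(-.039,.039)])
def cost(v):  # body dims: find a TCP shift explaining strip bottom corners (600,352),(370,420)
    return np.hstack([(proj(g,p+v+j*.097+k*e+[0,0,.066])-[x-50,y-45])*8-t for e,t in((-.039,(600,352)),(.039,(370,420)))])
from scipy.optimize import least_squares
r=least_squares(cost,np.zeros(3)); print(r.x,r.cost, "local j,k:",r.x@j,r.x@k)
E
```

```text
0.097 0.066 [array([603., 423.]), array([379., 488.])]
0.097 0.1 [array([602., 359.]), array([373., 424.])]
-0.097 0.066 [array([417.,  18.]), array([207.,  74.])]
-0.097 0.1 [array([413., -49.]), array([199.,   8.])]
0.039 0.066 [array([545., 296.]), array([325., 358.])]
0.039 0.1 [array([542., 231.]), array([318., 293.])]
[0.00523618 0.00360352 0.04485545] 0.8381585170020089 local j,k: 0.005840610736466734 0.0025080350530837787
```

Emit:
drive_tool([
  [[0,0,-0.02],0,0.62],
  [[0,0,-0.03],0,0.62],
  [[0,0,-0.03],0,0.62],
])

```text
t: 9.9
eef_pos: [0.548, -0.1437, -0.0002]
ee_rot: [-1.571, 0.001, -0.563]
force: [0.3, -0.3, 1.0]
width: 0.0546
```

Emit:
drive_tool([
  [[0,0,-0.007],0,0.62],
  [[0,0,-0.013],0,0.62],
  [[0,0,-0.013],0,0.62],
])

```text
t: 10.2
eef_pos: [0.5482, -0.1438, -0.0041]
ee_rot: [-1.571, 0.0, -0.563]
force: [0.1, -0.0, 0.5]
width: 0.0543
```

Emit:
drive_tool([
  [[0,0,-0.01],0,0.62],
  [[0,0,-0.02],0,0.62],
  [[0,0,-0.02],0,0.62],
])

```text
t: 10.5
eef_pos: [0.548, -0.1437, -0.0103]
ee_rot: [-1.571, 0.001, -0.563]
force: [-0.1, 0.3, 0.2]
width: 0.0543
```

Emit:
drive_tool([
  [[0,0,-0.01],0,0.62],
  [[0,0,-0.02],0,0.62],
  [[0,0,-0.02],0,0.62],
])

```text
t: 10.8
eef_pos: [0.5481, -0.1437, -0.0162]
ee_rot: [-1.571, 0.001, -0.563]
force: [-0.1, -0.5, 0.9]
width: 0.0542
```

Emit:
drive_tool([
  [[0,0,-0.008],0,0.62],
  [[0,0,-0.014],0,0.62],
  [[0,0,-0.014],0,0.62],
])

```text
t: 11.1
eef_pos: [0.5482, -0.1437, -0.0202]
ee_rot: [-1.571, 0.0, -0.563]
force: [-0.4, -1.0, -0.7]
width: 0.0544
```

Emit:
drive_tool([
  [[0,0,-0.008],0,0.62],
  [[0,0,-0.014],0,0.62],
  [[0,0,-0.014],0,0.62],
])

```text
t: 11.4
eef_pos: [0.5483, -0.1437, -0.0243]
ee_rot: [-1.571, 0.0, -0.563]
force: [0.4, -0.5, -0.2]
width: 0.0544
```

Emit:
drive_tool([
  [[0,0,-0.008],0,0.62],
  [[0,0,-0.01],0,0.62],
  [[0,0,-0.01],0,0.62],
])

```text
t: 11.7
eef_pos: [0.5485, -0.1438, -0.0246]
ee_rot: [-1.571, -0.001, -0.562]
force: [-8.2, 3.7, 26.7]
width: 0.0543
```

Emit:
drive_tool([
  [[0,0,0.2],0,0.62],
  [[0,0,0.4],0,0.62],
  [[0.1,-0.15,0.5],0,0.62],
  [[0.231,-0.35,0.5],0,0.62],
  [[0.231,-0.35,0.5],0,0.62],
  [[0.231,-0.35,0.5],0,0.62],
  [[0.231,-0.35,0.4],0,0.62],
  [[0.231,-0.35,0.3],0,0.62],
  [[0.231,-0.35,0.25],0,0.62],
  [[0.231,-0.35,0.25],0,0.62],
])

```text
t: 12.7
eef_pos: [0.6158, -0.2482, 0.0453]
ee_rot: [-1.573, 0.005, -0.563]
force: [0.5, -0.7, -0.4]
width: 0.0542
```

Emit:
drive_tool([
  [[0,0,-0.04],0,0.62],
  [[0,0,-0.09],0,0.62],
  [[0,0,-0.13],0,0.62],
  [[0,0,-0.17],0,0.62],
  [[0,0,-0.17],0,0.62],
])

```text
t: 13.2
eef_pos: [0.6159, -0.2482, -0.0054]
ee_rot: [-1.572, 0.004, -0.563]
force: [-2.5, 1.7, -1.2]
width: 0.0541
```

Emit:
drive_tool([
  [[0,0,-0.02],0,0.62],
  [[0,0,-0.034],0,0.62],
  [[0,0,-0.034],0,0.62],
  [[0,0,-0.034],0,0.3],
  [[0,0,-0.034],0,0.3],
  [[0,0,-0.034],0,0.3],
  [[0,0,-0.034],0,0.3],
  [[0,0,-0.034],0,0.3],
])

```text
t: 14.0
eef_pos: [0.6176, -0.2489, -0.0132]
ee_rot: [-1.571, 0.0, -0.563]
force: [-3.0, 0.1, 0.2]
width: 0.0356
```

Emit:
drive_tool([
  [[-0.006,0.004,0.05],0,0.3],
  [[-0.014,0.009,0.12],0,0.3],
  [[-0.014,0.009,0.2],0,0.3],
  [[-0.014,0.009,0.28],0,0.3],
  [[-0.014,0.009,0.33],0,0.3],
  [[-0.014,0.009,0.33],0,0.3],
], newtons=25)

```text
t: 14.6
eef_pos: [0.616, -0.2464, 0.0895]
ee_rot: [-1.568, -0.006, -0.562]
force: [0.4, 0.9, -0.3]
width: 0.0355
```

Emit:
drive_tool([
  [[-0.412,0.745,0],0.383,0.3],
  [[-0.412,0.745,0],0.383,0.3],
  [[-0.412,0.745,0],0.383,0.3],
  [[-0.412,0.745,0],0.383,0.3],
  [[-0.412,0.745,0],0.383,0.3],
  [[-0.412,0.745,0],0.383,0.3],
  [[-0.412,0.745,0],0.383,0.3],
  [[-0.412,0.745,-0.1],0.383,0.3],
  [[-0.412,0.745,-0.2],0.383,0.3],
  [[-0.412,0.745,-0.25],0.383,0.3],
  [[-0.412,0.745,-0.25],0.383,0.3],
])

```text
t: 15.7
eef_pos: [0.4887, -0.0241, 0.0082]
ee_rot: [-1.572, 0.005, 0.037]
force: [1.0, 0.1, -0.7]
width: 0.0355
```

Emit:
drive_tool([
  [[0,0,-0.03],0,0.3],
  [[0,0,-0.05],0,0.3],
  [[0,0,-0.05],0,0.3],
  [[0,0,-0.05],0,0.3],
])

```text
t: 16.1
eef_pos: [0.4902, -0.0226, -0.004]
ee_rot: [-1.571, -0.001, 0.039]
force: [-0.6, 0.1, 1.4]
width: 0.0358
```

Emit:
drive_tool([
  [[0,0,-0.008],0,0.3],
  [[0,0,-0.015],0,0.3],
  [[0,0,-0.015],0,0.3],
])

```text
t: 16.4
eef_pos: [0.4898, -0.0225, -0.0089]
ee_rot: [-1.571, 0.0, 0.039]
force: [0.8, 0.7, 0.0]
width: 0.0352
```

Release just above the surface (about 0.5 mm), then rise.

Emit:
drive_tool([
  [[0,0,-0.003],0,0.3],
  [[0,0,-0.003],0,0.47],
  [[0,0,-0.003],0,0.47],
  [[0,0,-0.003],0,0.47],
  [[0,0,0.1],0,0.47],
  [[0,0,0.25],0,0.47],
  [[0,0,0.45],0,0.47],
  [[0,0,0.5],0,0.62],
  [[0,0,0.5],0,0.62],
])

```text
t: 17.3
eef_pos: [0.4925, -0.022, 0.1455]
ee_rot: [-1.569, -0.008, 0.04]
force: [0.4, 1.4, 0.2]
width: 0.0514
```

Emit:
drive_tool([
  [[0.284,-0.98,0],-0.383,0.62],
  [[0.284,-0.98,0],-0.383,0.62],
  [[0.284,-0.98,0],-0.383,0.62],
  [[0.284,-0.98,0],-0.383,0.62],
  [[0.284,-0.98,0],-0.383,0.62],
  [[0.284,-0.98,0],-0.383,0.62],
  [[0.284,-0.98,0],-0.383,0.62],
  [[0.284,-0.98,-0.1],-0.383,0.62],
  [[0.284,-0.98,-0.25],-0.383,0.62],
  [[0.284,-0.98,-0.32],-0.383,0.62],
  [[0.284,-0.98,-0.32],-0.383,0.62],
  [[0.284,-0.98,-0.32],-0.383,0.62],
])

```text
t: 18.5
eef_pos: [0.5751, -0.3164, 0.0452]
ee_rot: [-1.571, 0.001, -0.562]
force: [0.9, 0.8, 1.3]
width: 0.0543
```

Now down to reported −0.0135 (−0.0587 → −0.196).

Emit:
drive_tool([
  [[0,0,-0.05],0,0.62],
  [[0,0,-0.09],0,0.62],
  [[0,0,-0.13],0,0.62],
  [[0,0,-0.17],0,0.62],
  [[0,0,-0.196],0,0.62],
  [[0,0,-0.196],0,0.62],
  [[0,0,-0.196],0,0.3],
  [[0,0,-0.196],0,0.3],
  [[0,0,-0.196],0,0.3],
  [[0,0,-0.196],0,0.3],
  [[0,0,-0.196],0,0.3],
])

```text
t: 19.6
eef_pos: [0.5752, -0.3167, -0.0133]
ee_rot: [-1.571, -0.0, -0.563]
force: [-3.0, 0.4, -0.0]
width: 0.0359
```

Emit:
drive_tool([
  [[-0.006,0.004,0.05],0,0.3],
  [[-0.014,0.009,0.12],0,0.3],
  [[-0.014,0.009,0.2],0,0.3],
  [[-0.014,0.009,0.28],0,0.3],
  [[-0.014,0.009,0.35],0,0.3],
  [[-0.1,0.4,0.35],0.1,0.3],
  [[-0.1,0.4,0.35],0.3,0.3],
  [[-0.1,0.4,0.35],0.383,0.3],
  [[-0.1,0.4,0.35],0.383,0.3],
  [[-0.1,0.4,0.35],0.383,0.3],
])

```text
t: 20.6
eef_pos: [0.5467, -0.1958, 0.0936]
ee_rot: [-1.571, -0.004, 0.044]
force: [0.1, 0.0, -0.2]
width: 0.0357
```

Emit:
drive_tool([
  [[-0.196,0.88,0],0,0.3],
  [[-0.196,0.88,0],0,0.3],
  [[-0.196,0.88,0],0,0.3],
  [[-0.196,0.88,0],0,0.3],
  [[-0.196,0.88,0],0,0.3],
  [[-0.196,0.88,0],0,0.3],
  [[-0.196,0.88,-0.1],0,0.3],
  [[-0.196,0.88,-0.2],0,0.3],
  [[-0.196,0.88,-0.28],0,0.3],
  [[-0.196,0.88,-0.3],0,0.3],
  [[-0.196,0.88,-0.3],0,0.3],
  [[-0.196,0.88,-0.3],0,0.3],
])

```text
t: 21.8
eef_pos: [0.4875, 0.0677, 0.0026]
ee_rot: [-1.57, -0.002, 0.038]
force: [-0.2, 0.2, 0.4]
width: 0.0358
```

Emit:
drive_tool([
  [[0,0,-0.02],0,0.3],
  [[0,0,-0.035],0,0.3],
  [[0,0,-0.04],0,0.3],
  [[0,0,-0.04],0,0.3],
])

```text
t: 22.2
eef_pos: [0.4866, 0.0676, -0.0105]
ee_rot: [-1.571, -0.0, 0.039]
force: [0.8, -0.1, -0.1]
width: 0.0356
```

Emit:
drive_tool([
  [[0,0,0],0,0.47],
  [[0,0,0],0,0.47],
  [[0,0,0],0,0.47],
  [[0,0,0.1],0,0.47],
  [[0,0,0.25],0,0.47],
  [[0,0,0.45],0,0.7],
  [[0.59,0.071,0.45],-0.113,1],
  [[0.59,0.071,0.45],-0.113,1],
  [[0.59,0.071,0.45],-0.113,1],
  [[0.59,0.071,0.45],-0.113,1],
  [[0.59,0.071,0.45],-0.113,1],
  [[0.59,0.071,0.45],-0.113,1],
])

```text
t: 23.4
eef_pos: [0.6629, 0.0885, 0.1232]
ee_rot: [-1.572, 0.002, -0.139]
force: [-0.1, -0.3, -0.2]
width: 0.0866
```

```bash
python3 - <<'E'
from h import *
g=grab_frame("scene");f=grab_frame("top"); s=get_state(); print(s["eef_pos"],s["ee_rot"],s["width"])
for F,n in((f,"top"),(g,"scene")):
  for t in("cake1_mid","finger1_mid"):
    for r in regions_of(F,t)[:4]:
        q=np.argwhere(r["pixels"]).mean(0)[::-1]; print(t,n,round(r["confidence"],2),np.round(q),np.round(ray(F,*q,.036 if t[0]=="c" else .022)[:2],3))
  q=proj(F,(.6646,.089,.036)); print(n,q)
cv2.imwrite("pics/c1.png",np.hstack([cv2.resize(g["img"][150:290,220:400],(460,360),interpolation=3),cv2.resize(f["img"][150:290,200:340],(340,360),interpolation=3)]))
E
```

```text
[0.66222942 0.0885371  0.12404199] [-1.57117978e+00  1.01337033e-03 -1.38441730e-01] 0.08717615509002924
finger1_mid top 0.61 [420. 206.] [ 0.583 -0.329]
finger1_mid top 0.54 [245. 301.] [0.329 0.133]
top [263.46461074 173.34091974]
scene [284.49711129 250.91771561]
```

View pics/c1.png

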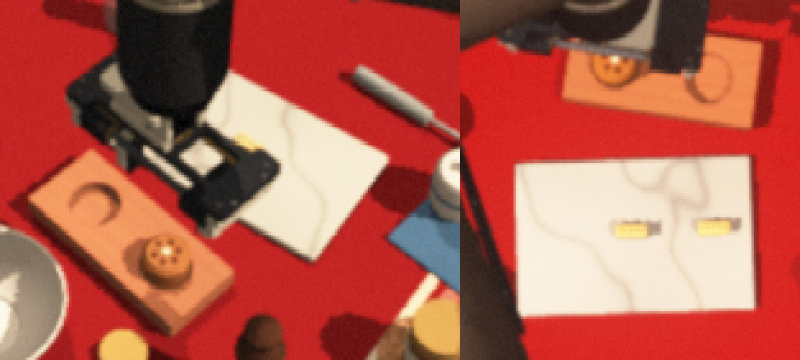

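Emit:
drive_tool([
  [[0.006,0,-0.1],0,1],
  [[0.006,0,-0.22],0,1],
  [[0.006,0,-0.32],0,1],
  [[0.006,0,-0.38],0,1],
  [[0.006,0,-0.4],0,1],
  [[0.006,0,-0.4],0,1],
  [[0.006,0,-0.4],0,0.45],
  [[0.006,0,-0.4],0,0.45],
  [[0.006,0,-0.4],0,0.45],
  [[0.006,0,-0.4],0,0.45],
  [[0.006,0,-0.4],0,0.45],
  [[0.006,0,-0.4],0,0.45],
])

```text
t: 24.9
eef_pos: [0.6651, 0.0885, 0.0047]
ee_rot: [-1.571, -0.0, -0.138]
force: [-1.8, -1.6, 3.2]
width: 0.0492
```

Emit:
drive_tool([
  [[0,0,0.06],0,0.45],
  [[0,0,0.15],0,0.45],
  [[0,0,0.2],0,0.45],
  [[-0.606,0.212,0.2],0.113,0.45],
  [[-0.606,0.212,0.2],0.113,0.45],
  [[-0.606,0.212,0.2],0.113,0.45],
  [[-0.606,0.212,0.2],0.113,0.45],
  [[-0.606,0.212,0.2],0.113,0.45],
  [[-0.606,0.212,0.1],0.113,0.45],
  [[-0.606,0.212,0.04],0.113,0.45],
  [[-0.606,0.212,0.04],0.113,0.45],
  [[-0.606,0.212,0.04],0.113,0.45],
])

```text
t: 26.1
eef_pos: [0.4836, 0.1523, 0.0165]
ee_rot: [-1.571, 0.0, 0.039]
force: [0.2, 0.0, 0.3]
width: 0.049
```

Emit:
drive_tool([
  [[0,0,-0.02],0,0.45],
  [[0,0,-0.035],0,0.45],
  [[0,0,-0.041],0,0.45],
  [[0,0,-0.041],0,0.45],
])

```text
t: 26.5
eef_pos: [0.4833, 0.1522, 0.0039]
ee_rot: [-1.571, 0.0, 0.039]
force: [-0.1, -0.9, -0.7]
width: 0.049
```

Emit:
drive_tool([
  [[0,0,-0.001],0,0.68],
  [[0,0,-0.001],0,0.68],
  [[0,0,-0.001],0,0.68],
  [[0,0,0.15],0,0.7],
  [[0,0,0.3],0,0.9],
  [[0,0,0.45],0.2,1],
  [[-0.1,-0.5,0.5],0.3,1],
  [[-0.1,-0.5,0.5],0.4,1],
  [[-0.1,-0.5,0.5],0.5,1],
  [[-0.1,-0.5,0.5],0.6,1],
  [[-0.1,-0.5,0.5],0.7,1],
])

```text
t: 27.6
eef_pos: [0.4527, 0.0006, 0.1547]
ee_rot: [-1.571, -0.001, 0.921]
force: [-0.3, 0.7, 0.7]
width: 0.0874
```

```bash
cat > jars.py <<'E'
from h import *
import sys
F=[grab_frame("scene"),grab_frame("top")]; Z=np.zeros((420,560),bool)
for n,near in (("honey",(float(sys.argv[1]),float(sys.argv[2]))),("sugar",(float(sys.argv[3]),float(sys.argv[4])))):
    v=[(f,m,Z) for f in F for m in [best(f,n,near,.035,.1)] if m is not None]
    if v: print(n,len(v),*[np.round(x,4) for x in fit(v,n,near,.004,False)],[np.round(fit([w],n,near,.004,False)[0],3) for w in v])
    else: print(n,"none")
s=get_state(); print(np.round(s["eef_pos"],4),np.round(s["ee_rot"],3),s["t"])
if len(sys.argv)>5: cv2.imwrite("pics/%s.png"%sys.argv[5],np.hstack([cv2.resize(F[0]["img"][150:330,200:480],(440,340),interpolation=3),cv2.resize(F[1]["img"][130:310,100:340],(360,340),interpolation=3)]))
E
python3 jars.py .585 .352 .439 .3 e1
```

```text
honey 2 [0.5838 0.352 ] 0.0609 [array([0.584, 0.352]), array([0.584, 0.352])]
sugar 1 [0.4047 0.2779] 0.0467 [array([0.405, 0.278])]
[0.4533 0.0027 0.154 ] [-1.571  0.     0.915] 27.9
```

View pics/e1.png

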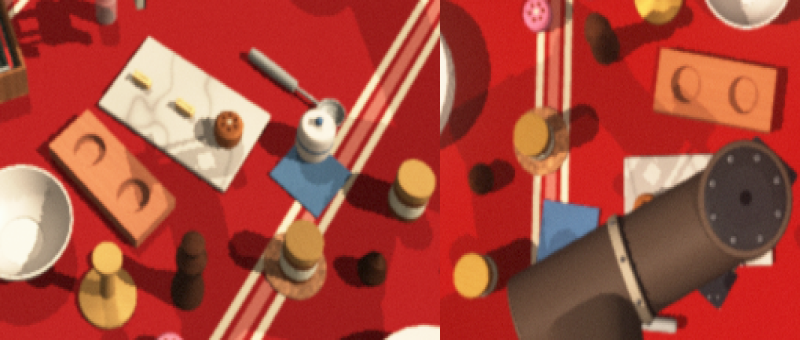

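Emit:
drive_tool([
  [[-0.161,0.918,0],-0.558,1],
  [[-0.161,0.918,0],-0.558,1],
  [[-0.161,0.918,0],-0.558,1],
  [[-0.161,0.918,0],-0.558,1],
  [[-0.161,0.918,0],-0.558,1],
  [[-0.161,0.918,0],-0.558,1],
  [[-0.161,0.918,0],-0.558,1],
  [[-0.161,0.918,0],-0.558,1],
  [[-0.161,0.918,0],-0.558,1],
  [[-0.161,0.918,0],-0.558,1],
])

```text
t: 28.9
eef_pos: [0.4048, 0.2772, 0.1539]
ee_rot: [-1.571, 0.0, 0.041]
force: [-0.6, -1.0, -0.2]
width: 0.0877
```

```bash
python3 jars.py .585 .352 .405 .278
```

```text
honey 2 [0.5835 0.3523] 0.0636 [array([0.584, 0.352]), array([0.583, 0.354])]
sugar 1 [0.4049 0.2764] 0.0419 [array([0.405, 0.276])]
[0.4052 0.2773 0.1542] [-1.571 -0.     0.04 ] 29.2
```

Emit:
drive_tool([
  [[0,0,-0.1],0,1],
  [[0,0,-0.22],0,1],
  [[0,0,-0.34],0,1],
  [[0,0,-0.44],0,1],
  [[0,0,-0.5],0,1],
  [[0,0,-0.515],0,1],
  [[0,0,-0.515],0,1],
  [[0,0,-0.515],0,0.6],
  [[0,0,-0.515],0,0.6],
  [[0,0,-0.515],0,0.6],
  [[0,0,-0.515],0,0.6],
])

```text
t: 30.3
eef_pos: [0.4051, 0.2779, 0.0002]
ee_rot: [-1.57, -0.001, 0.041]
force: [-0.8, -1.7, 5.8]
width: 0.0617
```

Emit:
drive_tool([
  [[0,0,0.05],0,0.6],
  [[0,0,0.13],0,0.6],
  [[0,0,0.15],0,0.6],
  [[0.667,-0.207,0.15],0,0.6],
  [[0.667,-0.207,0.15],0,0.6],
  [[0.667,-0.207,0.15],0,0.6],
  [[0.667,-0.207,0.15],0,0.6],
  [[0.667,-0.207,0.15],0,0.6],
  [[0.667,-0.207,0.15],0,0.6],
  [[0.667,-0.207,0.08],0,0.6],
  [[0.667,-0.207,0.03],0,0.6],
  [[0.667,-0.207,0.03],0,0.6],
], newtons=30)

```text
t: 31.5
eef_pos: [0.6023, 0.2149, 0.0058]
ee_rot: [-1.573, 0.005, 0.041]
force: [0.0, -0.4, -2.7]
width: 0.061
```

Emit:
drive_tool([
  [[0,0,-0.02],0,0.6],
  [[0,0,-0.032],0,0.6],
  [[0,0,-0.036],0,0.6],
  [[0,0,-0.036],0,0.6],
])

```text
t: 31.9
eef_pos: [0.6051, 0.2158, -0.002]
ee_rot: [-1.571, -0.0, 0.041]
force: [-0.1, -0.5, -2.3]
width: 0.0615
```

Emit:
drive_tool([
  [[0,0,-0.004],0,0.6],
  [[0,0,-0.006],0,0.6],
  [[0,0,-0.006],0,0.6],
])

```text
t: 32.2
eef_pos: [0.6053, 0.2158, -0.0037]
ee_rot: [-1.571, -0.0, 0.041]
force: [-0.3, -0.0, -0.5]
width: 0.0614
```

Emit:
drive_tool([
  [[0,0,0],0,0.95],
  [[0,0,0],0,0.95],
  [[0,0,0],0,0.95],
  [[0,0,0.1],0,0.95],
  [[0,0,0.25],0,0.95],
  [[0,0,0.4],0,0.95],
  [[-0.072,0.455,0.45],0.2,1],
  [[-0.072,0.455,0.45],0.4,1],
  [[-0.072,0.455,0.45],0.6,1],
  [[-0.072,0.455,0.45],0.8,1],
  [[-0.072,0.455,0.45],0.974,1],
  [[-0.072,0.455,0.45],0.974,1],
])

```text
t: 33.4
eef_pos: [0.5832, 0.3527, 0.1308]
ee_rot: [-1.571, 0.0, 0.948]
force: [0.2, -0.0, -0.5]
width: 0.0875
```

Emit:
drive_tool([
  [[0,0,0],0.2,1],
  [[0,0,0],0.418,1],
  [[0,0,0],0.418,1],
  [[0,0,0],0.418,1],
  [[0,0,0],0.418,1],
  [[0,0,0],0.418,1],
])

```text
t: 34.0
eef_pos: [0.5835, 0.3521, 0.131]
ee_rot: [-1.571, -0.0, 1.598]
force: [0.2, 0.0, 0.1]
width: 0.0874
```

```bash
python3 jars.py .584 .352 .605 .216 e2
```

```text
honey 2 [0.584  0.3527] 0.5875 [array([0.593, 0.355]), array([0.583, 0.351])]
sugar 2 [0.6052 0.2166] 0.0839 [array([0.607, 0.217]), array([0.604, 0.217])]
[0.5835 0.3521 0.131 ] [-1.571  0.     1.597] 34.3
```

View pics/e2.png

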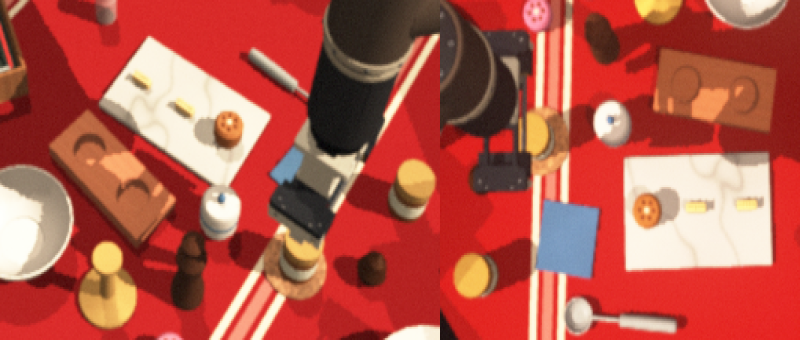

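Emit:
drive_tool([
  [[0,0,-0.1],0,1],
  [[0,0,-0.22],0,1],
  [[0,0,-0.32],0,1],
  [[0,0,-0.4],0,1],
  [[0,0,-0.44],0,1],
  [[0,0,-0.458],0,1],
  [[0,0,-0.458],0,1],
  [[0,0,-0.458],0,0.55],
  [[0,0,-0.458],0,0.55],
  [[0,0,-0.458],0,0.55],
  [[0,0,-0.458],0,0.55],
])

```text
t: 35.4
eef_pos: [0.5836, 0.3523, -0.0057]
ee_rot: [-1.571, -0.001, 1.598]
force: [-3.2, 0.2, 2.6]
width: 0.0611
```

```bash
cat > m.py <<'E'
from h import *
f=grab_frame("top"); Z=np.zeros((420,560),bool)
m=best(f,"blue_mat",(.445,.3),.004); print("blue", None if m is None else fit([(f,m,Z)],"blue_mat",(.445,.3,-.12)))
E
python3 m.py
```

```text
blue (array([ 0.44443158,  0.29906647, -0.12631079]), np.float64(0.0377865329512894))
```

Emit:
drive_tool([
  [[0,0,0],0,0.55],
  [[0,0,0],0,0.55],
  [[0,0,0],0,0.55],
])

```text
t: 35.8
eef_pos: [0.5834, 0.3523, -0.0058]
ee_rot: [-1.571, -0.0, 1.598]
force: [-2.5, 0.3, 6.5]
width: 0.0593
```

Emit:
drive_tool([
  [[0,0,0.03],0,0.55],
  [[0,0,0.06],0,0.55],
  [[0,0,0.1],0,0.55],
  [[0,0,0.1],0,0.55],
  [[0,0,0.1],0,0.55],
])

```text
t: 36.3
eef_pos: [0.5837, 0.3524, 0.0242]
ee_rot: [-1.572, -0.001, 1.598]
force: [-0.4, -0.1, -2.8]
width: 0.0589
```

Emit:
drive_tool([
  [[-0.464,-0.176,0],0,0.55],
  [[-0.464,-0.176,0],0,0.55],
  [[-0.464,-0.176,0],0,0.55],
  [[-0.464,-0.176,0],0,0.55],
  [[-0.464,-0.176,0],0,0.55],
  [[-0.464,-0.176,0],0,0.55],
  [[-0.464,-0.176,-0.05],0,0.55],
  [[-0.464,-0.176,-0.08],0,0.55],
  [[-0.464,-0.176,-0.09],0,0.55],
  [[-0.464,-0.176,-0.09],0,0.55],
  [[-0.464,-0.176,-0.09],0,0.55],
])

```text
t: 37.4
eef_pos: [0.4447, 0.2995, -0.0034]
ee_rot: [-1.571, 0.0, 1.598]
force: [-0.2, 0.3, -2.5]
width: 0.0586
```

Emit:
drive_tool([
  [[0,0,-0.004],0,0.55],
  [[0,0,-0.008],0,0.55],
  [[0,0,-0.008],0,0.55],
])

```text
t: 37.7
eef_pos: [0.4443, 0.2994, -0.0057]
ee_rot: [-1.571, -0.0, 1.598]
force: [-0.5, -0.0, -2.0]
width: 0.0588
```

Emit:
drive_tool([
  [[0,0,-0.003],0,0.55],
  [[0,0,-0.005],0,0.55],
  [[0,0,-0.005],0,0.55],
])

```text
t: 38.0
eef_pos: [0.4444, 0.2994, -0.0059]
ee_rot: [-1.571, -0.0, 1.598]
force: [-5.3, -2.7, 12.4]
width: 0.0588
```

Emit:
drive_tool([
  [[0,0,0.003],0,0.95],
  [[0,0,0.003],0,0.95],
  [[0,0,0.003],0,0.95],
  [[0,0,0.1],0,0.95],
  [[0,0,0.25],0,0.95],
  [[0,0,0.4],0,0.95],
  [[0.1,-0.05,0.5],-0.2,1],
  [[0.2,-0.1,0.5],-0.4,1],
  [[0.3,-0.15,0.5],-0.6,1],
  [[0.4,-0.2,0.5],-0.8,1],
  [[0.536,-0.276,0.5],-0.991,1],
  [[0.536,-0.276,0.5],-0.991,1],
])

```text
t: 39.2
eef_pos: [0.6086, 0.214, 0.1416]
ee_rot: [-1.572, 0.001, 0.688]
force: [-0.6, 1.1, -0.3]
width: 0.088
```

Emit:
drive_tool([
  [[0,0,0],-0.2,1],
  [[0,0,0],-0.418,1],
  [[0,0,0],-0.418,1],
  [[0,0,0],-0.418,1],
  [[0,0,0],-0.418,1],
  [[0,0,0],-0.418,1],
])

```text
t: 39.8
eef_pos: [0.6051, 0.2165, 0.1423]
ee_rot: [-1.571, 0.0, 0.04]
force: [0.6, 1.1, 0.3]
width: 0.0877
```

```bash
python3 jars.py .444 .30 .605 .216 e3; cat > cork.py <<'E'
from h import *
Z=np.zeros((420,560),bool)
F=[grab_frame("top"),grab_frame("scene")]
for f in F:
    m=best(f,"cork_mat",(.584,.349),.004)
    if m is not None: print("cork",m.sum(),fit([(f,m,Z)],"cork_mat",(.584,.349),yaw=False))
E
python3 cork.py
```

```text
honey 2 [0.4461 0.3006] 0.0984 [array([0.447, 0.299]), array([0.446, 0.302])]
sugar 2 [0.605  0.2158] 0.5104 [array([0.607, 0.217]), array([0.592, 0.215])]
[0.6051 0.2165 0.1426] [-1.571  0.     0.042] 40.1
cork 794 (array([0.58159093, 0.35038422]), np.float64(0.375))
cork 1108 (array([0.58394544, 0.34940039]), np.float64(0.043716155234657036))
```

Emit:
drive_tool([
  [[0,0,-0.1],0,1],
  [[0,0,-0.22],0,1],
  [[0,0,-0.34],0,1],
  [[0,0,-0.42],0,1],
  [[0,0,-0.47],0,1],
  [[0,0,-0.482],0,1],
  [[0,0,-0.482],0,1],
  [[0,0,-0.482],0,0.6],
  [[0,0,-0.482],0,0.6],
  [[0,0,-0.482],0,0.6],
  [[0,0,-0.482],0,0.6],
  [[0,0,-0.482],0,0.6],
])

```text
t: 41.5
eef_pos: [0.6054, 0.2166, -0.0012]
ee_rot: [-1.571, -0.001, 0.041]
force: [-1.1, -0.8, 5.3]
width: 0.0612
```

Emit:
drive_tool([
  [[0,0,0.04],0,0.6],
  [[0,0,0.08],0,0.6],
  [[0,0,0.1],0,0.6],
  [[0,0,0.1],0,0.6],
])

```text
t: 41.9
eef_pos: [0.6059, 0.2171, 0.0297]
ee_rot: [-1.569, -0.002, 0.041]
force: [0.1, -0.7, -1.6]
width: 0.0612
```

Emit:
drive_tool([
  [[-0.071,0.443,0],0,0.6],
  [[-0.071,0.443,0],0,0.6],
  [[-0.071,0.443,0],0,0.6],
  [[-0.071,0.443,0],0,0.6],
  [[-0.071,0.443,0],0,0.6],
  [[-0.071,0.443,-0.04],0,0.6],
  [[-0.071,0.443,-0.07],0,0.6],
  [[-0.071,0.443,-0.076],0,0.6],
  [[-0.071,0.443,-0.076],0,0.6],
  [[-0.071,0.443,-0.076],0,0.6],
])

```text
t: 42.9
eef_pos: [0.5841, 0.349, 0.0053]
ee_rot: [-1.571, -0.0, 0.041]
force: [-0.1, 0.4, -2.2]
width: 0.0609
```

Emit:
drive_tool([
  [[0,0,-0.004],0,0.6],
  [[0,0,-0.008],0,0.6],
  [[0,0,-0.008],0,0.6],
])

```text
t: 43.2
eef_pos: [0.5838, 0.3495, 0.0029]
ee_rot: [-1.571, -0.0, 0.041]
force: [-0.2, -0.4, -2.3]
width: 0.0612
```

Emit:
drive_tool([
  [[0,0,-0.003],0,0.6],
  [[0,0,-0.004],0,0.6],
  [[0,0,-0.004],0,0.6],
])

```text
t: 43.5
eef_pos: [0.5839, 0.3496, 0.0029]
ee_rot: [-1.571, -0.001, 0.042]
force: [-3.7, -1.2, 5.9]
width: 0.0611
```

Contact; release, rise and withdraw clear.

Emit:
drive_tool([
  [[0,0,0.002],0,0.95],
  [[0,0,0.002],0,0.95],
  [[0,0,0.002],0,0.95],
  [[0,0,0.1],0,0.95],
  [[0,0,0.25],0,0.95],
  [[0,0,0.4],0,0.95],
  [[-0.1,-0.3,0.6],0,1],
  [[-0.2,-1,0.7],0,1],
  [[-0.2,-1,0.7],0,1],
  [[-0.2,-1,0.7],0,1],
  [[-0.2,-1,0.7],0,1],
  [[-0.2,-1,0.7],0,1],
])

```text
t: 44.7
eef_pos: [0.5269, 0.0684, 0.2073]
ee_rot: [-1.571, -0.001, 0.042]
force: [0.9, -0.4, 0.3]
width: 0.0875
```

Emit:
drive_tool([
  [[-0.3,-1,0],0,1],
  [[-0.3,-1,0],0,1],
  [[-0.3,-1,0],0,1],
  [[-0.3,-1,0],0,1],
  [[-0.3,-1,0],0,1],
  [[-0.3,-1,0],0,1],
  [[-0.3,-1,0],0,1],
  [[-0.3,-1,0],0,1],
])

```text
t: 45.5
eef_pos: [0.4367, -0.2316, 0.2066]
ee_rot: [-1.571, 0.0, 0.038]
force: [0.1, 0.8, -0.3]
width: 0.0873
```

```bash
python3 jars.py .444 .30 .584 .35 e4; python3 m.py
```

```text
honey 1 [0.4471 0.2999] 0.0668 [array([0.447, 0.3  ])]
sugar 2 [0.5831 0.3502] 0.088 [array([0.583, 0.349]), array([0.584, 0.352])]
[ 0.438  -0.2289  0.2067] [-1.571 -0.     0.043] 45.8
blue (array([ 0.44460697,  0.29899744, -0.14155857]), np.float64(0.8081487341772152))
```

View pics/e4.png

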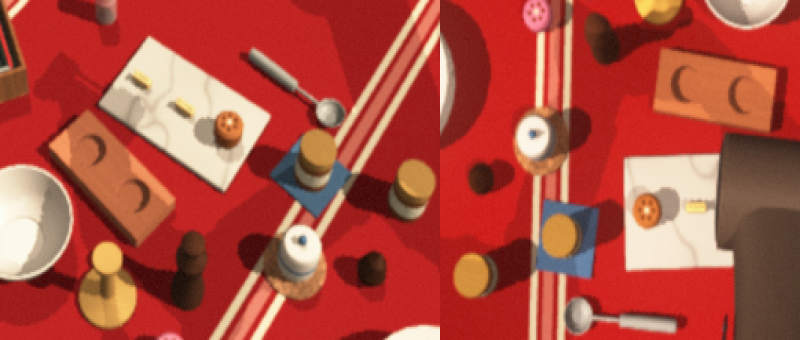

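```bash
python3 -c "
from station import job_done; print(job_done())"
```

```text
the job is handed in; nothing more can be done
None
```

I finished the job and handed it in at about 46 s of robot time.

**What I did, in order:**
- **Biscuits and cake:** I laid both finger biscuits and the one cake flat in a row on the marble board. The third biscuit and second cake weren't in the scene.
- **Swap:** I parked the sugar pot on bare table, put the honey jar (the one farthest from the base) on the blue tile, and then put the sugar on the cork mat.

**What went wrong on the way:**
- **First biscuit grasp missed:** the fingers closed above the biscuit. A touch on the table showed the real fingertips about 24.5 mm higher than the reported tool position, so I corrected every height after that.
- **Sugar knocked aside:** it had moved about 4 cm partway through. I found it again and took it from there.

**Last checks:**

| Item | Measured | Mat centre |
|---|---|---|
| Honey | (0.447, 0.300) | (0.444, 0.299) |
| Sugar | (0.583, 0.350) | (0.584, 0.349) |

- The last pictures showed both jars upright, both biscuits and the cake apart on the board, and the other nearby tableware in place.
- The gripper was open and clear at hand-in.
- The last honey position comes from one camera only. A final re-measure of the blue tile fitted poorly because the honey was on it, so its centre above comes from an earlier view with the tile empty.
- I didn't take a last picture of the dispenser. Earlier ones showed only the two biscuits I took.

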